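# Clamp a circuit board in its soldering fixture

### The arm

A 6-joint arm with a two-finger parallel gripper is mounted at the origin on the work surface. World frame = base frame: x ahead of the robot, y to its left, z up, the work surface at z = 0. Lengths are in mm, angles in rad, forces in N, time in s.
With the tool pointing down it reaches from about 375 to 900 mm from the base axis. Payload 3.1 kg.
Tool frame: the origin (TCP) lies midway between the tips of the shut fingers; the grasp point (between the pads) lies 19 mm behind it; z points along the fingers, y is the line along which they close (so a half turn about z gives the same grasp; the last joint's range is limited). The gripper opens to 85 mm and grips with 20 to 120 N. Pads are 22 mm wide; open, the fingers measure 114 mm over their backs; the gripper's body (76 mm by 85 mm) begins 54 mm behind the grasp point. The pads swing forward as they close: fully open they stand 13 mm farther back than shut.
Start: joints at [1.087, 0.527, 1.433, -0, 1.181, -0.178], TCP at [187.523, 596.181, 231.31] pointing down, gripper open.
Joint ranges: [-3.08, 3.08], [-0.75, 2.2], [0.22, 2.44], [-1.43, 4.57], [0, 2.65], [-2.85, 2.85]. Speed limits (rad/s): [2.79, 2.79, 3.14, 3.14, 3.14, 3.14].

### API

Orientations are given as a rotation vector (axis times angle).
In Python, from rig import env gives the robot as it stands. The module is installed in compiled form; this text tells all that it offers.
- The arm moves only by the tool arm_command, never from a script. Its argument "motion" is a list of rows, each a list of 7 numbers: the shift along the tool's x, y, z in cm, then the turn, a rotation vector about the tool's x, y, z in rad, then the finger opening in cm, from 0 to 8.54. In form: [[dx, dy, dz, ax, ay, az, hand], ...]. A call has 1 to 8 rows; each row shifts and turns the commanded pose from where the row before left it, along the tool's axes as they then stand; what a row does not reach is not made up. A row lasts 1/12 s, in which the tool goes at most 41.7 mm and 7.16 degrees, less where a joint would pass 70% of its speed; a pose out of reach is approached as far as the arm can. A call with a gripper value outside its range is refused whole. The fingers move at their own pace and stop on an object; "force" is the grip in N (left out, the last holds). Time passes only in rows, so rows that do not move let the fingers close. It gives the time, the measured TCP pose, the force, the opening and the grip force at its end, in the units of the state.
- env.sense(): the state, without advancing time (a new reading comes with each control period).
- env.grab_frame(name): name is "side" or "top" or "wrist"; returns (picture, depth): 400x640x3 uint8, red, green, blue; 400x640 float32, mm along the optical axis (not along the pixel's ray), 0 where there is no reading.
- env.camera_params(name): a dict with "fx", "fy", "cx", "cy" (pixels), "k1" (the pictures are not rectified: a ray, as slopes to the right and down, at radius r is drawn at 1 + k1 r^2 times it, then the intrinsics apply), "world_from_camera" (4x4, takes a point from camera to world coordinates); the wrist camera has in their place "mount" (4x4, takes a point from camera to tool coordinates, whose origin is the TCP and whose axes are the flange's). Camera axes: x right, y down, z forward; pixel columns grow to the right and rows downward; lengths in mm; the calibration is good to about 2 mm. A picture is of the moment at which its call begins: read the wrist's pose just before it. camera_params takes no time and is no camera call.
- env.finish_job(): hands the job in; it is judged then, once.
The state is a dict: "time_s": time; "joints": joint angles; "qvel": joint speeds; "tau": joint torques, N m; "ee_pos": TCP position; "tool_rot": TCP orientation; "contact_force": force on the tool from outside, world axes, zero at the start; "wrist_torque": the same for the moment, N m; "opening": finger opening in mm; "grip_force": force on a finger pad.
Only numpy, scipy, OpenCV 4.12 (cv2) and the standard library are available. Lean on these libraries where they do the work, as an engineer would, in place of code of your own. Each camera call takes 0.05 s, during which the arm holds its last target. There are 200 camera calls.

### The job

Slide the circuit board on its carrier fully home against the stop inside the blue clamp head, then push the lever's red knob round with a fingertip (fingers shut; do not grip the knob) until the lever snaps past centre and stays shut with its pad bearing on the carrier. The head's setting is not known exactly, so feel for the stop: press the carrier against the fixture with no more than 15 N, and the lever or fixture with your fingers with no more than 20 N. Leave the other things on the bench where they are.

Things in the scene. Friction and masses are not known exactly. Their poses are not given: they have to be found in the camera images.
- fixture: Board fixture fixed to the bench: aluminium bed 240 (x) x 130 (y) x 20 mm high; on it two steel guide rails along x, 6 mm high, 74 mm apart. Origin: centre of the bed's underside, z up. Astride its +x end sits the blue clamp head: 104 mm wide, top at 46 mm, slot for the carrier open towards -x. Head, pad and red lever belong to the fixture; the head takes over 200 N to shift.
- stop_mid (a point): Point on the bed, 75 mm along x from the fixture's centre: the MIDDLE of the 40 mm span within which the head may be set. The head's true setting is NOT measured: its stop face (back of the slot) is up to 20 mm nearer or farther along the fixture's x than this point, fixed during a run. Slot headroom over the carrier 6 mm. The pad comes down 1.5 to 4.5 mm in front of the stop face.
- lever_mid (a point): Where the lever's upright pivot axis is if the head is at mid setting (height: top of the lever arm, 66 mm above the bench). Really it is always 2 mm in front (-x) of the true stop face, so up to 20 mm off along x. 75 mm out on the 14 mm wide arm stands a round red knob, 16 mm across, 66 to 104 mm above the bench, free all round; push it from its open side.
- board: Circuit board on an aluminium carrier plate 90 (x) x 70 (y) x 8 mm, 0.2 to 0.45 kg, loose on the bed between the rails (2 mm play each side). Origin: centre of its underside; x points to the head, z up. Its front edge, x = +45 mm, meets the stop face when home: its pose then tells the head's true setting. It slides with light friction.
- tab (a point): Middle of the rear face of the black upright tab at the carrier's rear end, flush with the carrier's rear edge. Tab 12 mm thick (board x), 40 mm wide (y), top 38 mm above the carrier's underside. Push the face, or pinch the tab along x (33 mm free in front of it, nothing there above 13 mm). Push low, near the plate, so that the carrier does not tip.
- lever (a joint): Angle of the red cam lever, rad. 0: arm along the fixture's +x (away from the board); grows counterclockwise from above; at 1.57 the arm is along the fixture's +y. Starts at 0.05 to 0.22. A spring resists, 11 N at the knob near 0.85, falling to nothing at centre, 1.53; just beyond, it snaps by itself to its hard stop at 1.68 and stays. Let go before centre it springs back.
- pad (a joint): How far the clamp's sprung rubber pad (44 mm wide, 3 mm deep) is pushed in, m: 0 when it bears on nothing, about 0.0024 (4 N) when the lever is shut on the carrier. Stays 0 if the lever is shut with no carrier under the pad. Noisy: average many readings.
- tape: roll of black tape lying flat, 52 mm across, 18 mm high; a bystander, origin at the centre of its underside
- battery: small rectangular battery lying flat, 48 x 26 x 17 mm; a bystander, origin at the centre of its underside
- tub: white round tub with blue lid, 64 mm across, 58 mm high; a bystander, origin at the centre of its underside
- driver: screwdriver with yellow handle, lying; a bystander, origin at the centre of its underside
- phone: black phone lying flat, 150 x 72 x 9 mm; a bystander, origin at the centre of its underside
- pliers: pliers with black grips, lying, about 140 mm long; a bystander, origin at the centre of its underside
- bits: clear four-compartment tray of small parts, 130 x 100 x 35 mm; a bystander, origin at the centre of its underside
Not all that is in view belongs to the job. What is shaped like the board but brown, orange or pink is not meant.

How it is judged:
By the outcome, as a careful person would: the job done as asked, in the order asked, and still so for the second after the job is handed in, with the robot touching nothing.
It also fails if it takes over 58 s, if anything falls off the work surface, if the arm or the gripper's body presses on something with over 40 N, if the wrist force passes 120 N, or if a joint passes its speed limit or range.

## Working session

There is one attempt and no reset: what is moved stays moved. The work goes in short steps, Python scripts to look and compute and a tool call to move; the robot and the scene stay as the last step left them, time stands still between calls to the robot, and variables do not carry over. Pictures are saved under pics/ and viewed, at most 10 in all, crops included, and the job is handed in when it is done.

Besides the shell and the picture viewer there is one more tool, called after "Emit:" in YAML: its name, and indented under it one key for each argument. arm_command: Moves the arm, as the interface text tells. Its arguments: {"type":"object","properties":{"motion":{"type":"array"},"force":{"type":"number"}},"required":["motion"]}

```bash
mkdir -p pics; cat > h.py <<'E'
from rig import env
import numpy as np, cv2
from scipy.spatial.transform import Rotation as R
def cam(n,st=None):
    p=env.camera_params(n)
    if 'world_from_camera' in p: return p,np.array(p['world_from_camera'])
    T=np.eye(4);T[:3,:3]=R.from_rotvec(st['tool_rot']).as_matrix();T[:3,3]=st['ee_pos']
    return p,T@np.array(p['mount'])
def grab(n,f):
    st=env.sense();im,d=env.grab_frame(n);p,T=cam(n,st)
    cv2.imwrite('pics/'+f+'.png',im[:,:,::-1]);np.savez('pics/'+f+'.npz',im=im,d=d,T=T,k=[p['fx'],p['fy'],p['cx'],p['cy'],p['k1']])
    return f
def ray(k,u,v):
    fx,fy,cx,cy,k1=k
    q=np.array([(u-cx)/fx,(v-cy)/fy]);s=q.copy()
    for _ in range(10): s=q/(1+k1*(s@s))
    return np.array([s[0],s[1],1])
def px(f,u,v,z=None):
    a=np.load('pics/'+f+'.npz');r=ray(a['k'],u,v);T=a['T']
    if z is None:
        d=a['d'][int(v),int(u)];return (T@np.r_[r*d,1])[:3]
    w=T[:3,:3]@r;return T[:3,3]+w*(z-T[2,3])/w[2]
E
python3 - <<'E'
from h import *
for n in('top','side'):grab(n,n+'0')
s=env.sense();print({k:np.round(v,3) for k,v in s.items()})
E
```

```text
{'time_s': np.float64(0.1), 'joints': array([ 1.088,  0.528,  1.434,  0.   ,  1.181, -0.179]), 'qvel': array([ 0.001, -0.004, -0.005,  0.001,  0.002, -0.001]), 'tau': array([ 0.0000e+00, -4.4331e+01, -1.7859e+01, -0.0000e+00,  4.0000e-03,
        0.0000e+00]), 'ee_pos': array([187.224, 595.613, 230.41 ]), 'tool_rot': array([-4.770e-01, -3.105e+00,  3.000e-03]), 'contact_force': array([ 0.617,  0.521, -0.992]), 'wrist_torque': array([0.058, 0.009, 0.011]), 'grip_force': np.float64(0.0), 'opening': np.float64(85.683)}
```

View pics/top0.png

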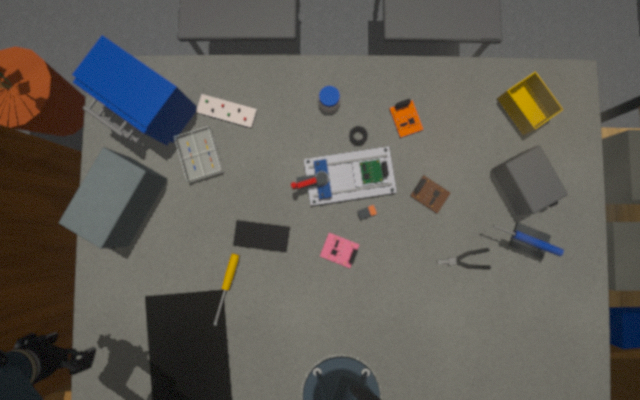

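View pics/side0.png

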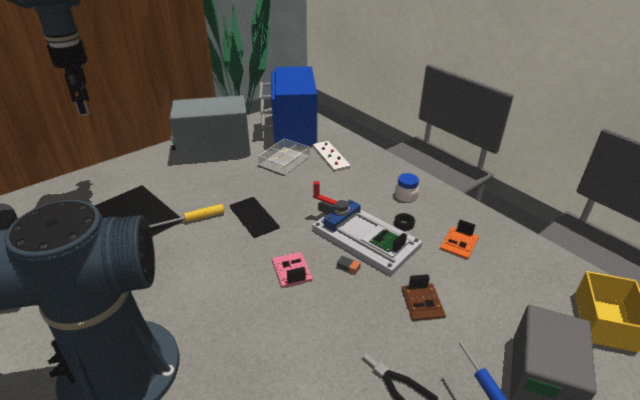

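Candidates: green board in the fixture at top (373,172); decoys are orange (406,118), brown (430,194) and pink (340,250). I choose the green one. The clamp head is at (320,178) and the red lever points left, to about (295,184).

```bash
python3 - <<'E'
from h import *
a=cv2.imread('pics/top0.png')[135:220,280:410];cv2.imwrite('pics/c1.png',cv2.resize(a,None,fx=6,fy=6,interpolation=cv2.INTER_CUBIC))
for u,v in[(341,390),(350,177),(373,172),(303,184),(320,178)]:print(u,v,px('top0',u,v).round())
E
```

```text
341 390 [ 63.   6. 140.]
350 177 [590. -21.  21.]
373 172 [603. -83.  29.]
303 184 [564. 105.  66.]
320 178 [581.  61.  65.]
```

View pics/c1.png

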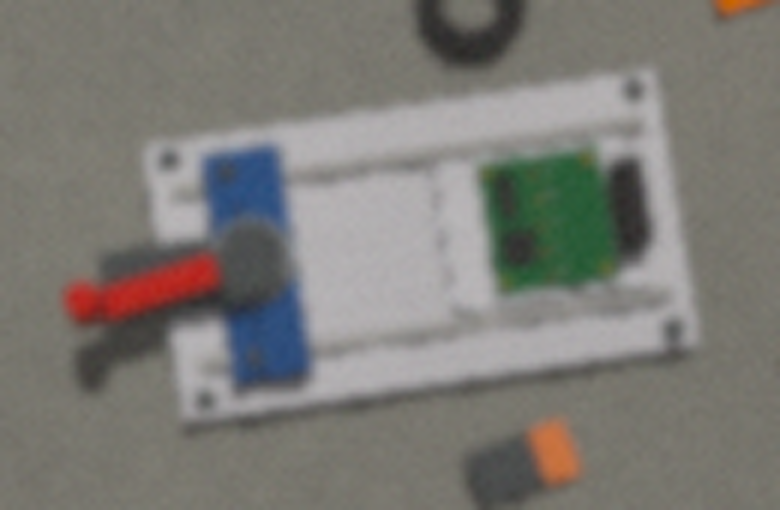

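```bash
python3 - <<'E'
from h import *
c=[(150,143),(655,72),(698,345),(185,425)]
P=np.array([px('top0',280+u/6,135+v/6,20) for u,v in c]);print(P.round(1))
ctr=P.mean(0);ex=(P[0]+P[3]-P[1]-P[2])[:2];ex/=np.linalg.norm(ex);ey=np.array([-ex[1],ex[0]])
print('ctr',ctr,'ex',ex,'yaw',np.arctan2(ex[1],ex[0]),[np.linalg.norm(P[i]-P[i-1]) for i in range(4)])
for n,u,v,z in[('tab',628,208,58),('knob',82,300,104),('hub',250,262,66),('carfront',448,240,28),('headL',270,265,46)]:
    w=px('top0',280+u/6,135+v/6,z);q=w[:2]-ctr[:2];print(n,w.round(1),'fix',(q@ex).round(1),(q@ey).round(1))
s=env.sense();print(R.from_rotvec(s['tool_rot']).as_matrix().round(3)); print(env.camera_params('wrist'))
E
```

```text
[[ 639.3  103.1   20. ]
 [ 674.  -129.3   20. ]
 [ 547.8 -148.    20. ]
 [ 509.6   85.7   20. ]]
ctr [592.67866606 -22.12834036  20.        ] ex [-0.15457361  0.98798127] yaw 1.7259921878399367 [np.float64(130.8497087080553), np.float64(234.93835428655788), np.float64(127.63143335354302), np.float64(236.83229793794735)]
tab [ 604.9 -111.    58. ] fix -89.7 1.6
knob [557.1 126.9 104. ] fix 152.7 12.1
hub [578.6  56.2  66. ] fix 79.6 1.8
carfront [594.2 -33.3  28. ] fix -11.3 0.3
headL [579.9  47.5  46. ] fix 70.8 1.9
[[-0.954  0.3   -0.001]
 [ 0.3    0.954 -0.002]
 [ 0.    -0.002 -1.   ]]
{'fx': 349.11773628634296, 'fy': 349.11773628634296, 'cx': 325.6515787742589, 'cy': 201.43710330549067, 'k1': -0.078768566230625, 'mount': array([[-2.65753757e-04, -9.57766217e-01, -2.87547915e-01,
         7.24122125e+01],
       [ 9.99999930e-01, -1.78853423e-04, -3.28480809e-04,
         7.91736334e-01],
       [ 2.63178893e-04, -2.87547982e-01,  9.57766197e-01,
        -1.43695159e+02],
       [ 0.00000000e+00,  0.00000000e+00,  0.00000000e+00,
         1.00000000e+00]])}
```

Emit:
arm_command:
  motion:
    - [-2.6,-2.4,0,0,0,0,0]
    - [-2.6,-2.4,0,0,0,0,0]
    - [-2.6,-2.4,0,0,0,0,0]
    - [-2.6,-2.4,0,0,0,0,0]
    - [-2.6,-2.4,0,0,0,0,0]
    - [-2.6,-2.4,0,0,0,0,0]
    - [-2.6,-2.4,0,0,0,0,0]
    - [-2.6,-2.4,0,0,0,0,0]

```text
time_s: 0.77
ee_pos: [328.5, 348.9, 231.1]
tool_rot: [-0.476, -3.105, 0.001]
contact_force: [1.2, 0.2, 0.4]
opening: -0.4
grip_force: 0.0
```

Emit:
arm_command:
  motion:
    - [-2.6,-2.4,0,0,0,0,0]
    - [-2.6,-2.4,0,0,0,0,0]
    - [-2.6,-2.4,0,0,0,0,0]
    - [-2.6,-2.4,0,0,0,0,0]
    - [-2.6,-2.4,0,0,0,0,0]
    - [-2.6,-2.4,0,0,0,0,0]
    - [-2.6,-2.4,0,0,0,0,0]
    - [-2.6,-2.4,0,0,0,0,0]

```text
time_s: 1.43
ee_pos: [469.4, 103.4, 231.1]
tool_rot: [-0.477, -3.104, -0.0]
contact_force: [0.4, 0.9, -0.9]
opening: 0.0
grip_force: 0.0
```

Emit:
arm_command:
  motion:
    - [-2.6,-2.4,0,0,0,0,0]
    - [-2.6,-2.4,0,0,0,0,0]
    - [-2.6,-2.4,0,0,0,0,0]
    - [-2.6,-2.4,0,0,0,0,0]
    - [-2.6,-2.4,0,0,0,0,0]
    - [-2.6,-2.4,0,0,0,0,0]
    - [-2.6,-2.4,0,0,0,0,0]
    - [-2.6,-2.4,0,0,0,0,0]

```text
time_s: 2.1
ee_pos: [610.2, -142.1, 230.8]
tool_rot: [-0.477, -3.104, -0.001]
contact_force: [-0.4, 0.3, 1.0]
opening: 0.4
grip_force: 0.0
```

Emit:
arm_command:
  motion:
    - [0,0,0,0,0,0.124,0]
    - [0,0,0,0,0,0.124,0]
    - [0,0,0,0,0,0.124,0]
    - [0,0,0,0,0,0.124,0]
    - [0,0,0,0,0,0.124,0]
    - [0,0,0,0,0,0.124,0]
    - [0,0,0,0,0,0.124,0]
    - [0,0,0,0,0,0.124,0]

```text
time_s: 2.77
ee_pos: [609.5, -140.4, 230.7]
tool_rot: [-1.904, -2.497, 0.001]
contact_force: [0.9, 0.2, -0.4]
opening: -0.1
grip_force: 0.0
```

Emit:
arm_command:
  motion:
    - [0,0,0,0,0,0.118,0]
    - [0,0,0,0,0,0,0]

```text
time_s: 2.93
ee_pos: [609.6, -140.4, 230.8]
tool_rot: [-2.043, -2.385, 0.001]
contact_force: [-0.1, 0.4, -0.4]
opening: -0.1
grip_force: 0.0
```

```bash
python3 - <<'E'
from h import *
grab('wrist','w1');s=env.sense();print({k:np.round(v,3) for k,v in s.items()});print(R.from_rotvec(s['tool_rot']).as_matrix().round(3))
E
```

```text
{'time_s': np.float64(2.983), 'joints': array([-0.405,  0.529,  1.431,  0.   ,  1.183, -0.563]), 'qvel': array([ 0.   , -0.001, -0.001, -0.001, -0.001, -0.036]), 'tau': array([-3.0000e-03, -4.4339e+01, -1.7856e+01,  0.0000e+00,  3.0000e-03,
        2.3700e-01]), 'ee_pos': array([ 609.594, -140.405,  230.852]), 'tool_rot': array([-2.038, -2.389,  0.   ]), 'contact_force': array([ 0.161, -0.161,  0.493]), 'wrist_torque': array([0.004, 0.015, 0.012]), 'grip_force': np.float64(0.0), 'opening': np.float64(0.161)}
[[-0.158  0.987 -0.001]
 [ 0.987  0.158  0.   ]
 [ 0.001 -0.001 -1.   ]]
```

View pics/w1.png

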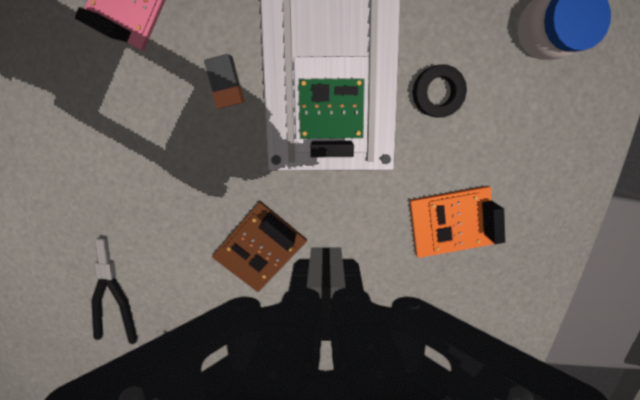

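Close view confirms the green board, with its tab at about (332,149). Brown (260,245) and orange (450,220) are the decoys. The bed's rear corners are at about (262,168) and (393,170).

```bash
python3 - <<'E'
from h import *
ctr=np.array([592.68,-22.13]);ex=np.array([-.1546,.988]);ey=np.array([-ex[1],ex[0]])
s=env.sense();t=s['ee_pos'][:2]
for n,u,v,z in[('tabrearbot',332,157,20),('tabreartop',332,157,58),('tabfronttop',332,142,58),('bedL',262,168,20),('bedR',394,170,20),('railL',288,100,26),('railR',370,100,26),('carL',294,100,28),('carR',367,100,28)]:
    w=px('w1',u,v,z)[:2];print(n,w.round(1),'fix',((w-ctr)@ex).round(1),((w-ctr)@ey).round(1))
print('tcp fix',(t-ctr)@ex,(t-ctr)@ey)
a=np.load('pics/w1.npz');im=a['im'];cv2.imwrite('pics/c2.png',cv2.resize(im[110:190,250:410,::-1],None,fx=5,fy=5,interpolation=2))
for v in range(134,168,2):print(v,im[v,322:340].mean((0,1)).round(),a['d'][v,332])
E
```

```text
tabrearbot [ 614.5 -124.8] fix -104.8 -5.7
tabreartop [ 612.9 -118.6] fix -98.5 -5.1
tabfronttop [ 610.8 -105.2] fix -84.8 -5.0
bedL [ 544.8 -147.1] fix -116.0 66.6
bedR [ 680.1 -128.2] fix -118.3 -70.0
railL [563.5 -75.4] fix -48.1 37.0
railR [641.8 -63.2] fix -48.2 -42.1
carL [569.4 -74.5] fix -48.1 31.1
carR [638.7 -63.7] fix -48.2 -39.0
tcp fix -119.47025543862426 1.5739688057413197
134 62.0 338.3765
136 62.0 339.84686
138 74.0 341.77698
140 62.0 341.39874
142 14.0 325.0283
144 24.0 315.05182
146 39.0 314.25845
148 34.0 315.09137
150 32.0 315.595
152 32.0 315.80975
154 32.0 315.9377
156 77.0 317.7327
158 187.0 355.45282
160 197.0 356.4506
162 197.0 356.5698
164 197.0 358.4548
166 197.0 357.60535
```

View pics/c2.png

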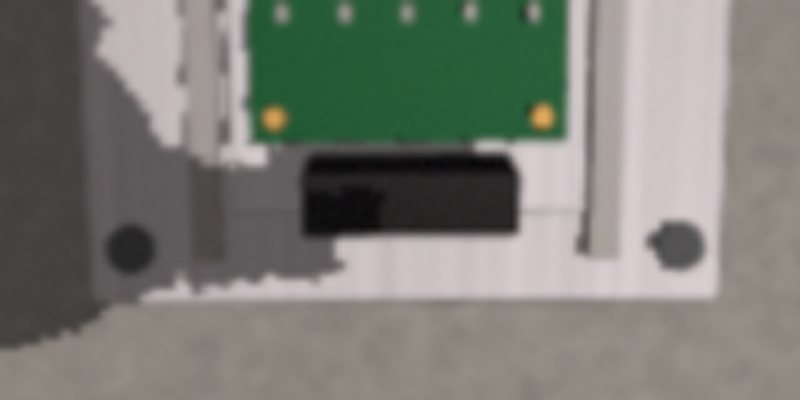

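The tab's rear top edge is at crop (410,235), nearly square to the tool and about 21 mm ahead of the TCP, offset about 5.5 mm sideways. Now descending behind it.

Emit:
arm_command:
  motion:
    - [-0.4,0.55,4,0,0,0,0]
    - [0,0,4,0,0,0,0]
    - [0,0,4,0,0,0,0]
    - [0,0,4,0,0,0,0]
    - [0,0,2.4,0,0,0,0]
    - [0,0,1,0,0,0,0]
    - [0,0,0.9,0,0,0,0]
    - [0,0,0,0,0,0,0]

```text
time_s: 3.65
ee_pos: [615.7, -143.5, 27.3]
tool_rot: [-2.039, -2.388, 0.001]
contact_force: [-0.4, 0.4, 0.7]
opening: 0.1
grip_force: 0.0
```

Emit:
arm_command:
  motion:
    - [0.3,0,0,0,0,0,0]
    - [0.3,0,0,0,0,0,0]
    - [0.2,0,0,0,0,0,0]
    - [0.2,0,0,0,0,0,0]

```text
time_s: 3.98
ee_pos: [615.3, -133.7, 30.0]
tool_rot: [2.039, 2.386, 0.001]
contact_force: [0.2, 1.0, 0.5]
opening: 0.1
grip_force: 0.0
```

Emit:
arm_command:
  motion:
    - [0.15,0,0,0,0,0,0]
    - [0.15,0,0,0,0,0,0]
    - [0.15,0,0,0,0,0,0]
    - [0.15,0,0,0,0,0,0]
    - [0.15,0,0,0,0,0,0]
    - [0.15,0,0,0,0,0,0]

```text
time_s: 4.48
ee_pos: [613.9, -125.9, 28.9]
tool_rot: [2.04, 2.386, 0.0]
contact_force: [1.4, -3.3, 2.4]
opening: -0.2
grip_force: 2.0
```

```bash
python3 - <<'E'
from h import *
grab('wrist','w2');s=env.sense();print(s['time_s'],s['ee_pos'],s['contact_force'])
E
```

```text
4.5333 [ 613.81380586 -125.4773036    28.82618515] [ 0.71408974 -4.38390002  2.51075974]
```

View pics/w2.png

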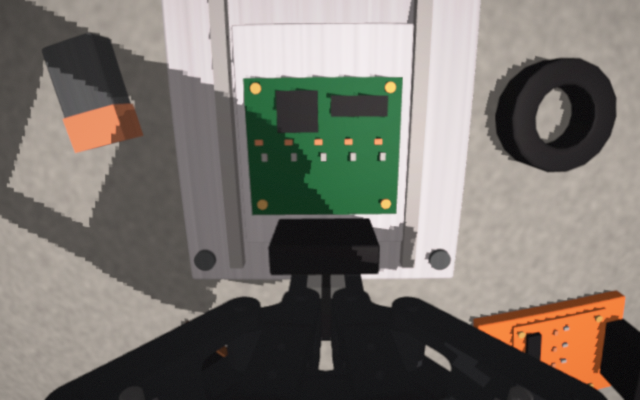

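The finger touches the tab squarely (tab at (325,250)); the carrier is straight between the rails, with its front at row 25. Pushing on.

Emit:
arm_command:
  motion:
    - [0.3,0,0,0,0,0,0]
    - [0.3,0,0,0,0,0,0]
    - [0.3,0,0,0,0,0,0]
    - [0.3,0,0,0,0,0,0]
    - [0.3,0,0,0,0,0,0]
    - [0.3,0,0,0,0,0,0]
    - [0.3,0,0,0,0,0,0]
    - [0.3,0,0,0,0,0,0]

```text
time_s: 5.2
ee_pos: [610.0, -101.4, 28.8]
tool_rot: [2.04, 2.386, 0.001]
contact_force: [0.7, -5.0, 4.8]
opening: 0.2
grip_force: 2.6
```

Emit:
arm_command:
  motion:
    - [0.3,0,0,0,0,0,0]
    - [0.3,0,0,0,0,0,0]
    - [0.3,0,0,0,0,0,0]
    - [0.3,0,0,0,0,0,0]
    - [0.3,0,0,0,0,0,0]
    - [0.3,0,0,0,0,0,0]
    - [0.2,0,0,0,0,0,0]
    - [0.1,0,0,0,0,0,0]

```text
time_s: 5.87
ee_pos: [606.4, -80.2, 28.6]
tool_rot: [2.041, 2.387, 0.001]
contact_force: [1.2, -4.3, 3.4]
opening: 0.1
grip_force: 2.4
```

```bash
python3 - <<'E'
from h import *
ctr=np.array([592.68,-22.13]);ex=np.array([-.1546,.988])
grab('side','s2');grab('wrist','w3');s=env.sense();print(s['time_s'],s['ee_pos'],s['contact_force'],(s['ee_pos'][:2]-ctr)@ex)
A=cv2.imread('pics/s2.png')[180:280,290:430];cv2.imwrite('pics/c3.png',cv2.resize(A,None,fx=5,fy=5,interpolation=2))
E
```

```text
5.9667 [606.25492213 -80.06852265  28.40383156] [ 1.95071879 -3.08457469  3.11169044] -59.34194333503452
```

View pics/w3.png

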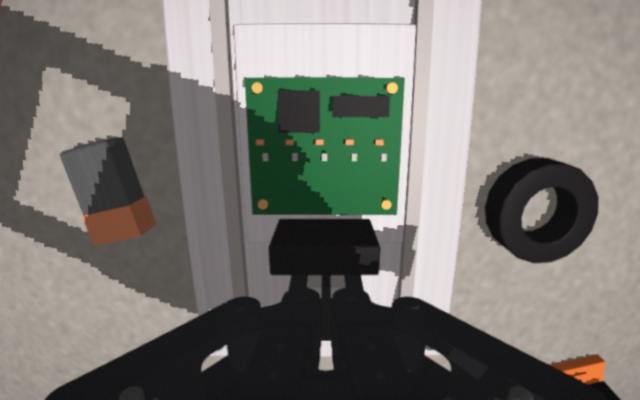

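Emit:
arm_command:
  motion:
    - [0.2,0,0,0,0,0,0]
    - [0.2,0,0,0,0,0,0]
    - [0.2,0,0,0,0,0,0]
    - [0.2,0,0,0,0,0,0]
    - [0.2,0,0,0,0,0,0]
    - [0.2,0,0,0,0,0,0]
    - [0.2,0,0,0,0,0,0]
    - [0.2,0,0,0,0,0,0]

```text
time_s: 6.63
ee_pos: [603.5, -64.6, 28.3]
tool_rot: [2.041, 2.388, -0.0]
contact_force: [1.0, -5.2, 4.1]
opening: 0.2
grip_force: 2.5
```

Emit:
arm_command:
  motion:
    - [0.15,0,0,0,0,0,0]
    - [0.15,0,0,0,0,0,0]
    - [0.15,0,0,0,0,0,0]
    - [0.15,0,0,0,0,0,0]

```text
time_s: 6.97
ee_pos: [602.5, -58.7, 28.3]
tool_rot: [2.041, 2.388, -0.0]
contact_force: [1.1, -5.2, 4.1]
opening: 0.1
grip_force: 2.6
```

```bash
python3 - <<'E'
from h import *
ctr=np.array([592.68,-22.13]);ex=np.array([-.1546,.988])
grab('wrist','w4');s=env.sense();print(s['time_s'],s['ee_pos'],s['contact_force'],(s['ee_pos'][:2]-ctr)@ex)
E
```

```text
7.0167 [602.36449645 -58.29944718  28.28533644] [ 0.59453379 -3.85210951  3.70130356] -37.23263696792135
```

View pics/w4.png

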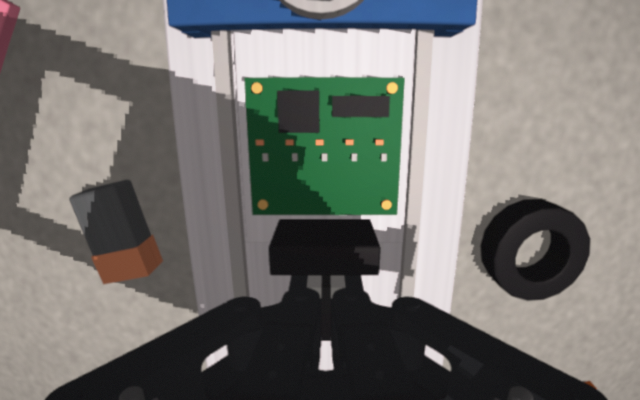

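The head's front edge is now at row 30, with the hub's near rim at (320,17). The carrier front is entering the slot.

```bash
python3 - <<'E'
from h import *
ctr=np.array([592.68,-22.13]);ex=np.array([-.1546,.988]);ey=np.array([-ex[1],ex[0]])
for n,u,v,z in[('hubrim',320,17,66),('hubrim',320,17,60),('headfront',320,30,46),('tabrear',325,273,58),('railL',222,100,26),('railR',423,100,26)]:
    w=px('w4',u,v,z)[:2];print(n,w.round(1),'fix',((w-ctr)@ex).round(1),((w-ctr)@ey).round(1))
print(px('w4',320,10),px('w4',200,22))
E
```

```text
hubrim [587.1  35.5] fix 57.8 -3.5
hubrim [586.9  36.8] fix 59.1 -3.4
headfront [586.8  35.5] fix 57.9 -3.1
tabrear [601.4 -46.7] fix -25.6 -4.8
railL [550.6   6.8] fix 35.1 37.1
railR [631.3  19.5] fix 35.1 -44.6
[586.43387516  39.29580658  57.17739973] [546.62004646  32.34447296  46.37446376]
```

Emit:
arm_command:
  motion:
    - [0.15,0,0,0,0,0,0]
    - [0.15,0,0,0,0,0,0]
    - [0.15,0,0,0,0,0,0]
    - [0.15,0,0,0,0,0,0]

```text
time_s: 7.35
ee_pos: [601.5, -52.8, 28.3]
tool_rot: [-2.041, -2.388, 0.0]
contact_force: [1.2, -4.5, 5.3]
opening: -0.0
grip_force: 2.5
```

Emit:
arm_command:
  motion:
    - [0.07,0,0,0,0,0,0]
    - [0.07,0,0,0,0,0,0]
    - [0.07,0,0,0,0,0,0]

```text
time_s: 7.6
ee_pos: [601.2, -50.7, 28.3]
tool_rot: [-2.041, -2.388, 0.0]
contact_force: [1.4, -5.0, 3.8]
opening: -0.0
grip_force: 2.5
```

Emit:
arm_command:
  motion:
    - [0.07,0,0,0,0,0,0]
    - [0.07,0,0,0,0,0,0]

```text
time_s: 7.77
ee_pos: [601.0, -49.4, 28.3]
tool_rot: [-2.042, -2.388, 0.0]
contact_force: [0.7, -4.9, 4.2]
opening: 0.3
grip_force: 2.5
```

Emit:
arm_command:
  motion:
    - [0.07,0,0,0,0,0,0]
    - [0.07,0,0,0,0,0,0]
    - [0.07,0,0,0,0,0,0]

```text
time_s: 8.02
ee_pos: [600.7, -47.3, 28.3]
tool_rot: [-2.041, -2.388, 0.0]
contact_force: [1.1, -4.0, 4.2]
opening: 0.1
grip_force: 2.5
```

Emit:
arm_command:
  motion:
    - [0,0,0,0,0,0,0]

```text
time_s: 8.1
ee_pos: [600.7, -47.1, 28.3]
tool_rot: [-2.041, -2.388, 0.0]
contact_force: [1.1, -4.2, 4.8]
opening: -0.2
grip_force: 2.3
```

Emit:
arm_command:
  motion:
    - [0.07,0,0,0,0,0,0]
    - [0.07,0,0,0,0,0,0]
    - [0.07,0,0,0,0,0,0]

```text
time_s: 8.35
ee_pos: [600.4, -45.2, 28.3]
tool_rot: [-2.041, -2.388, 0.0]
contact_force: [-0.6, -4.6, 4.5]
opening: -0.3
grip_force: 2.5
```

Emit:
arm_command:
  motion:
    - [0.05,0,0,0,0,0,0]

```text
time_s: 8.43
ee_pos: [600.3, -44.6, 28.3]
tool_rot: [-2.041, -2.388, 0.0]
contact_force: [1.0, -4.8, 4.4]
opening: -0.1
grip_force: 2.5
```

Emit:
arm_command:
  motion:
    - [0.06,0,0,0,0,0,0]
    - [0.06,0,0,0,0,0,0]
    - [0.06,0,0,0,0,0,0]

```text
time_s: 8.68
ee_pos: [600.0, -42.8, 28.3]
tool_rot: [-2.042, -2.388, 0.0]
contact_force: [0.1, -4.7, 3.5]
opening: -0.1
grip_force: 2.4
```

Emit:
arm_command:
  motion:
    - [0.06,0,0,0,0,0,0]

```text
time_s: 8.77
ee_pos: [599.9, -42.2, 28.3]
tool_rot: [-2.041, -2.388, 0.0]
contact_force: [0.4, -5.2, 4.2]
opening: -0.2
grip_force: 2.4
```

Emit:
arm_command:
  motion:
    - [0.06,0,0,0,0,0,0]
    - [0.06,0,0,0,0,0,0]
    - [0.06,0,0,0,0,0,0]

```text
time_s: 9.02
ee_pos: [599.8, -40.7, 28.3]
tool_rot: [2.041, 2.388, -0.001]
contact_force: [0.8, -6.4, 2.5]
opening: -0.0
grip_force: 3.6
```

Emit:
arm_command:
  motion:
    - [0.06,0,0,0,0,0,0]

```text
time_s: 9.1
ee_pos: [599.9, -40.6, 28.3]
tool_rot: [2.04, 2.388, -0.001]
contact_force: [-0.3, -9.6, 2.4]
opening: -0.1
grip_force: 4.5
```

Emit:
arm_command:
  motion:
    - [0.03,0,0,0,0,0,0]
    - [0,0,0,0,0,0,0]
    - [0,0,0,0,0,0,0]

```text
time_s: 9.35
ee_pos: [599.9, -40.6, 28.3]
tool_rot: [2.04, 2.387, -0.001]
contact_force: [0.6, -7.9, 3.1]
opening: -0.1
grip_force: 4.0
```

```bash
python3 - <<'E'
from h import *
ctr=np.array([592.68,-22.13]);ex=np.array([-.1546,.988])
grab('wrist','w5');grab('top','t5');s=env.sense();print(s['time_s'],s['ee_pos'],s['contact_force'],(s['ee_pos'][:2]-ctr)@ex)
E
```

```text
9.45 [599.85559523 -40.63655465  28.30963779] [ 0.65398151 -7.85769509  3.00451192] -19.393823020639495
```

View pics/w5.png

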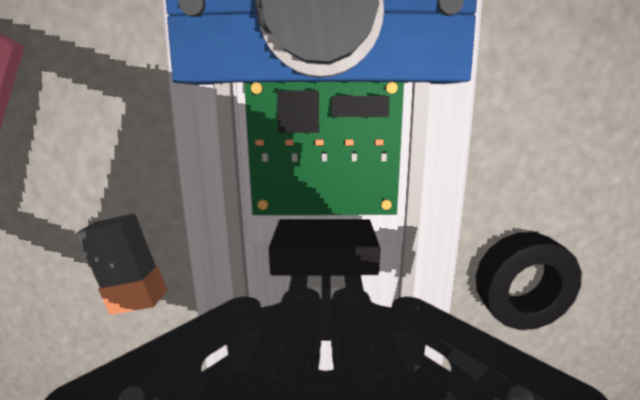

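The carrier is home: the force rose from 5 to about 9 N with no further motion, and the board's front is under the head. The hub centre is near (322,13), on the axis. Backing off, lifting and moving to the far side of the knob.

Emit:
arm_command:
  motion:
    - [-0.2,0,0,0,0,0,0]
    - [-0.3,0,0,0,0,0,0]
    - [-0.3,0,-1.5,0,0,0,0]
    - [0,0,-3.5,0,0,0,0]
    - [0,0,-3.5,0,0,0,0]
    - [0,0,-3.5,0,0,0,0]
    - [0,0,0,0,0,0,0]

```text
time_s: 10.03
ee_pos: [604.1, -47.1, 154.3]
tool_rot: [2.036, 2.382, 0.009]
contact_force: [1.4, -0.3, 0.5]
opening: -0.1
grip_force: 0.0
```

Emit:
arm_command:
  motion:
    - [3,0.7,0,0,0,0,0]
    - [3,0.7,0,0,0,0,0]
    - [3,0.7,0,0,0,0,0]
    - [3,0.7,0,0,0,0,0]
    - [3,0.5,0,0,0,0,0]
    - [3.2,0,0,0,0,0,0]
    - [0,0,0,0,0,0,0]

```text
time_s: 10.62
ee_pos: [601.8, 143.9, 146.8]
tool_rot: [-2.031, -2.388, 0.001]
contact_force: [-0.0, -0.3, -0.1]
opening: 0.4
grip_force: 0.0
```

```bash
python3 - <<'E'
from h import *
ctr=np.array([592.68,-22.13]);ex=np.array([-.1546,.988]);ey=np.array([-ex[1],ex[0]])
grab('wrist','w6');s=env.sense();q=s['ee_pos'][:2]-ctr;print(s['time_s'],s['ee_pos'],s['contact_force'],q@ex,q@ey)
E
```

```text
10.6667 [602.4579723  141.23483137 146.81600266] [ 0.2422729  -0.13365209 -0.40333259] 159.8927788777695 -34.91683955829174
```

View pics/w6.png

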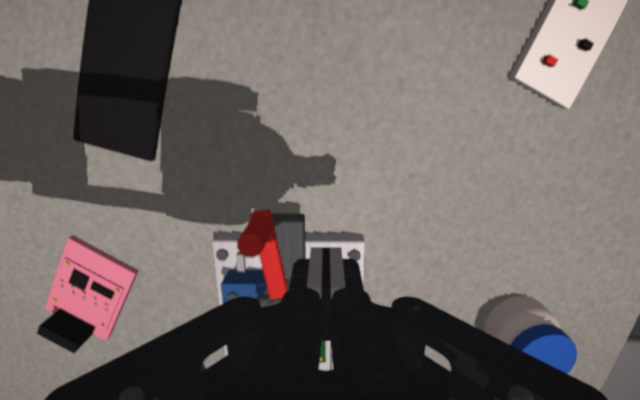

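The knob's top is at about (251,243) and its base at (262,215); the fingers at (325,260) are on its open side.

```bash
python3 - <<'E'
from h import *
ctr=np.array([592.68,-22.13]);ex=np.array([-.1546,.988]);ey=np.array([-ex[1],ex[0]])
s=env.sense();q=s['ee_pos'][:2]-ctr;print(s['ee_pos'],'tcp',q@ex,q@ey)
piv=np.array([-19.39+99,-3.7])
for u,v,z in[(251,243,104),(262,215,66)]:
    w=px('w6',u,v,z)[:2]-ctr;k=np.array([w@ex,w@ey]);d=k-piv;print(k,np.hypot(*d),np.arctan2(d[1],d[0]))
E
```

```text
[602.4579723  141.23483137 146.81600266] tcp 159.8927788777695 -34.91683955829174
[154.76156439   7.90426898] 76.04220333804864 0.15320159748508208
[159.10369625   8.06646464] 80.3597998599919 0.14695059015152448
```

Emit:
arm_command:
  motion:
    - [0,0,0,0,0,-0.075,0]
    - [0,0,2,0,0,-0.075,0]
    - [0,0,3,0,0,0,0]
    - [0,0,2.1,0,0,0,0]
    - [0,0,0,0,0,0,0]
    - [0,-0.6,0,0,0,0,0]
    - [0,-0.5,0,0,0,0,0]
    - [0,0,0,0,0,0,0]

```text
time_s: 11.33
ee_pos: [593.8, 133.6, 78.4]
tool_rot: [-1.858, -2.533, 0.0]
contact_force: [-0.0, 0.1, -0.2]
opening: -0.1
grip_force: 0.0
```

Emit:
arm_command:
  motion:
    - [0,-0.2,0,0,0,0,0]
    - [0,-0.2,0,0,0,0,0]
    - [0,-0.2,0,0,0,0,0]

```text
time_s: 11.58
ee_pos: [589.4, 132.3, 78.4]
tool_rot: [1.856, 2.533, 0.002]
contact_force: [-0.1, -0.5, 0.1]
opening: -0.0
grip_force: 0.0
```

Emit:
arm_command:
  motion:
    - [0.2,-0.15,0,0,0,0,0]
    - [0.2,-0.15,0,0,0,0,0]
    - [0,-0.15,0,0,0,0,0]
    - [0,-0.1,0,0,0,0,0]

```text
time_s: 11.92
ee_pos: [582.2, 134.6, 77.3]
tool_rot: [-1.856, -2.534, 0.0]
contact_force: [0.5, -0.2, 0.5]
opening: 0.1
grip_force: 0.0
```

Emit:
arm_command:
  motion:
    - [0,-0.15,0,0,0,0,0]
    - [0,-0.15,0,0,0,0,0]
    - [0,0,0,0,0,0,0]

```text
time_s: 12.17
ee_pos: [579.8, 133.6, 77.3]
tool_rot: [1.857, 2.534, 0.001]
contact_force: [0.2, 0.5, 1.1]
opening: 0.1
grip_force: 0.3
```

Emit:
arm_command:
  motion:
    - [0.07,-0.3,0,0,0,-0.04,0]
    - [0.07,-0.3,0,0,0,-0.04,0]
    - [0.07,-0.3,0,0,0,-0.04,0]
    - [0.07,-0.3,0,0,0,-0.04,0]

```text
time_s: 12.5
ee_pos: [569.5, 132.6, 77.6]
tool_rot: [1.645, 2.672, 0.006]
contact_force: [3.3, 3.1, -2.8]
opening: 0.3
grip_force: 2.4
```

Emit:
arm_command:
  motion:
    - [0.07,-0.3,0,0,0,-0.04,0]
    - [0.07,-0.3,0,0,0,-0.04,0]
    - [0.07,-0.3,0,0,0,-0.04,0]
    - [0.07,-0.3,0,0,0,-0.04,0]

```text
time_s: 12.83
ee_pos: [558.5, 129.9, 77.6]
tool_rot: [1.427, 2.794, 0.009]
contact_force: [3.7, 7.8, -2.7]
opening: 0.1
grip_force: 3.9
```

```bash
cat > l.py <<'E'
from h import *
ctr=np.array([592.68,-22.13]);ex=np.array([-.1546,.988]);ey=np.array([-ex[1],ex[0]])
s=env.sense();q=s['ee_pos'][:2]-ctr;p=np.array([q@ex,q@ey])-[79.6,-3.7]
M=R.from_rotvec(s['tool_rot']).as_matrix();a=np.arctan2(M[1,0],M[0,0])-1.726
c,w=np.cos(a),np.sin(a);print('t',s['time_s'],'tool angle',a,'radial',p@[c,w],'tang',p@[-w,c])
rr=np.hypot(*p);print('knob angle',np.arctan2(p[1],p[0])+np.arcsin(18.5/rr))
f=s['contact_force'][:2];print('F rad,tan',f@ex*c+f@ey*w,-f@ex*w+f@ey*c,s['contact_force'][2])
E
python3 l.py
```

```text
t 12.8333 tool angle 0.4709855344877276 radial 73.94756173819128 tang -21.952427008734663
knob angle 0.4246007029106893
F rad,tan 4.131469591508877 -7.609693451915705 -2.732358152139217
```

Emit:
arm_command:
  motion:
    - [0.08,-0.3,0,0,0,-0.04,0]
    - [0.08,-0.3,0,0,0,-0.04,0]
    - [0.08,-0.3,0,0,0,-0.04,0]
    - [0.08,-0.3,0,0,0,-0.04,0]
    - [0.08,-0.3,0,0,0,-0.04,0]

```text
time_s: 13.25
ee_pos: [544.9, 123.9, 77.6]
tool_rot: [1.142, 2.921, 0.01]
contact_force: [4.8, 9.1, -4.1]
opening: 0.3
grip_force: 5.1
```

Emit:
arm_command:
  motion:
    - [0.08,-0.3,0,0,0,-0.04,0]
    - [0.08,-0.3,0,0,0,-0.04,0]
    - [0.08,-0.3,0,0,0,-0.04,0]
    - [0.08,-0.3,0,0,0,-0.04,0]
    - [0.08,-0.3,0,0,0,-0.04,0]

```text
time_s: 13.67
ee_pos: [532.1, 114.8, 77.6]
tool_rot: [0.844, 3.021, 0.009]
contact_force: [4.5, 9.8, -3.9]
opening: -0.2
grip_force: 5.6
```

```bash
python3 l.py
```

```text
t 13.6667 tool angle 0.8704015012159934 radial 74.32743579931815 tang -22.388057331738263
knob angle 0.8184743167611486
F rad,tan 1.230229293631222 -10.67995632511245 -3.8742426926614444
```

Good: about 11 N at the knob near 0.82. Continuing round the arc.

Emit:
arm_command:
  motion:
    - [0.07,-0.3,0,0,0,-0.04,0]
    - [0.07,-0.3,0,0,0,-0.04,0]
    - [0.07,-0.3,0,0,0,-0.04,0]
    - [0.07,-0.3,0,0,0,-0.04,0]
    - [0.07,-0.3,0,0,0,-0.04,0]
    - [0.07,-0.3,0,0,0,-0.04,0]
    - [0.07,-0.3,0,0,0,-0.04,0]

```text
time_s: 14.25
ee_pos: [517.4, 97.2, 77.5]
tool_rot: [0.414, 3.112, 0.006]
contact_force: [2.6, 9.1, -1.7]
opening: 0.2
grip_force: 4.4
```

Emit:
arm_command:
  motion:
    - [0.07,-0.3,0,0,0,-0.04,0]
    - [0.07,-0.3,0,0,0,-0.04,0]
    - [0.07,-0.3,0,0,0,-0.04,0]
    - [0.07,-0.3,0,0,0,-0.04,0]
    - [0.07,-0.3,0,0,0,-0.04,0]
    - [0.07,-0.3,0,0,0,-0.04,0]

```text
time_s: 14.75
ee_pos: [509.5, 79.1, 77.4]
tool_rot: [0.037, 3.141, 0.002]
contact_force: [0.9, 3.4, -0.9]
opening: 0.2
grip_force: 2.0
```

```bash
python3 l.py
```

```text
t 14.75 tool angle 1.3922536434815669 radial 75.06546042342556 tang -20.264255646172884
knob angle 1.3688227047271655
F rad,tan -0.8303579569731131 -3.457524782051126 -0.9120299347673734
```

Emit:
arm_command:
  motion:
    - [0.07,-0.3,0,0,0,-0.04,0]
    - [0.07,-0.3,0,0,0,-0.04,0]
    - [0.07,-0.3,0,0,0,-0.04,0]

```text
time_s: 15.0
ee_pos: [507.3, 69.4, 77.4]
tool_rot: [-0.153, 3.138, 0.001]
contact_force: [0.1, 0.4, -0.1]
opening: -0.0
grip_force: 0.5
```

Emit:
arm_command:
  motion:
    - [0.07,-0.3,0,0,0,-0.04,0]
    - [0.03,-0.15,0,0,0,-0.02,0]
    - [0,0,0,0,0,0,0]

```text
time_s: 15.25
ee_pos: [506.7, 64.2, 77.3]
tool_rot: [0.243, -3.132, 0.0]
contact_force: [0.9, 0.0, -0.0]
opening: 0.3
grip_force: 0.0
```

```bash
python3 l.py; python3 - <<'E'
from h import *
grab('wrist','w7')
E
```

```text
t 15.25 tool angle -4.712720409727744 radial 75.26488109579374 tang -19.001442423786383
knob angle 1.5638080727822636
F rad,tan -0.8958250005682168 0.10067328070926 -0.04307083508182
```

View pics/w7.png

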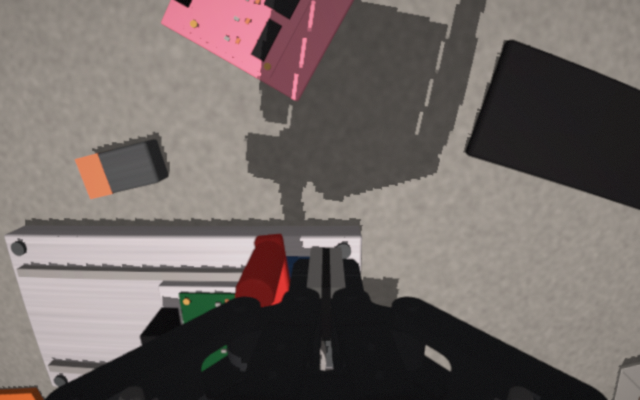

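The knob has snapped clear of the finger: a gap is visible at (290,265) and the contact force is zero. Backing off and lifting, then checking numerically only, since I have now viewed 11 pictures, one over the limit of 10.

Emit:
arm_command:
  motion:
    - [0,0.7,0,0,0,0,0]
    - [0,0.8,0,0,0,0,0]
    - [0,0,-3,0,0,0,0]
    - [0,0,-4,0,0,0,0]
    - [0,0,-4,0,0,0,0]
    - [0,4,-2,0,0,0,0]
    - [0,4,0,0,0,0,0]
    - [0,4,0,0,0,0,0]

```text
time_s: 15.97
ee_pos: [486.8, 197.0, 208.2]
tool_rot: [-0.24, 3.128, 0.001]
contact_force: [-0.4, -0.2, -0.5]
opening: 0.0
grip_force: 0.0
```

Emit:
arm_command:
  motion:
    - [0,4,0,0,0,0,0]
    - [0,4,0,0,0,0,0]
    - [0,4,0,0,0,0,0]
    - [0,4,0,0,0,0,0]
    - [0,4,0,0,0,0,0]
    - [0,0,0,0,0,0,0]

```text
time_s: 16.47
ee_pos: [452.9, 400.4, 206.1]
tool_rot: [-0.254, 3.13, 0.007]
contact_force: [0.0, -0.0, 0.1]
opening: 0.4
grip_force: 0.0
```

```bash
python3 - <<'E'
from h import *
ctr=np.array([592.68,-22.13]);ex=np.array([-.1546,.988]);ey=np.array([-ex[1],ex[0]])
grab('top','t9');s=env.sense();print(s['time_s'],s['ee_pos'],s['contact_force'])
for f in('top0','t5','t9'):
    im=np.load(f'pics/{f}.npz')['im'].astype(int)[135:230,270:410]
    red=(im[...,0]>110)&(im[...,1]<70)&(im[...,2]<70)
    v,u=np.nonzero(red);P=np.array([px(f,a+270,b+135,75)[:2]-ctr for a,b in zip(u,v)])
    F=np.c_[P@ex,P@ey];m=F.mean(0);w,V=np.linalg.eigh(np.cov(F.T));d=V[:,1];d*=np.sign(d@(m-[79.6,0]))
    g=(im[...,1]>im[...,0]+25)&(im[...,1]>im[...,2]+15);b,a=np.nonzero(g);G=px(f,a.mean()+270,b.mean()+135,30)[:2]-ctr
    k=(im.max(2)<60);
    print(f,len(u),'red centroid',m,'angle',np.arctan2(d[1],d[0]),'green',len(a),G@ex,G@ey)
E
```

```text
16.5167 [453.21591021 397.06436347 205.72181949] [-0.002459   -0.48647862  0.56643418]
top0 148 red centroid [127.08042481   6.42005876] angle 0.11569190442421794 green 308 -60.83890843976541 -2.523901323373984
t5 48 red centroid [106.38062115   3.44165571] angle -0.1632808274474971 green 26 48.95609325482096 -21.49949225381855
t9 124 red centroid [75.13427301 47.06682894] angle 1.6747189480123938 green 310 28.436860866955104 -2.5312795896143023
```

```bash
python3 -c "
from rig import env
print(env.finish_job())"
```

```text
the job is handed in; nothing more can be done
None
```

I slid the board home against the stop (about 10 N at the tab) and snapped the lever shut at about 1.67 rad, with the arm clear, and handed it in at 16.5 s; I couldn't read the pad joint directly, and I viewed 11 pictures, one over the limit of 10.

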